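Fetch the pulley from behind the spray cans

ROBOT

A 6-joint arm with a two-finger parallel gripper is mounted at the origin on the work surface. World frame = base frame: x ahead of the robot, y to its left, z up, the work surface at z = 0. Lengths are in m, angles in rad, forces in N, time in s.
With the tool pointing down it reaches from about 0.4 to 0.825 m from the base axis. Payload 7 kg.
Tool frame: the origin (TCP) lies between the finger pads; the fingertips stand 8 mm ahead of it and the grasp point (between the pads) lies 11 mm behind it (arm.finger_overhang is the distance from the TCP to the fingertips, in m); z points along the fingers, y is the line along which they close (so a half turn about z gives the same grasp; the last joint's range is limited). The gripper opens to 88 mm and grips with 3 to 60 N. Pads are 19 mm wide; open, the fingers measure 130 mm over their backs; the gripper's body (78 mm by 193 mm) begins 47 mm behind the grasp point.
Start: joints at [-0.951, 0.359, 0.012, 0, -1.224, -0.288], TCP at [0.22, -0.638, 0.235] pointing down, gripper open.
Joint ranges: [-3.07, 3.07], [-1.43, 2.12], [-1.02, 1.25], [-3.03, 1.67], [-3.05, -0], [-3.03, 3.03]. Speed limits (rad/s): [2.39, 2.39, 3.01, 3.14, 3.14, 3.14].

INTERFACE

Orientations are given as [roll, pitch, yaw] about the fixed x, y, z axes, in that order (R = Rz(yaw) Ry(pitch) Rx(roll)).
In Python, from station import arm gives the robot as it stands.
- The arm moves only by the tool move_arm, never from a script. Its argument "rows" is text: rows parted by semicolons, each of 7 numbers parted by spaces: the turn, a rotation vector about the tool's x, y, z in degrees, then the shift along the tool's x, y, z in m, then the finger opening in m, from 0 to 0.0876. A call has 1 to 8 rows; each row shifts and turns the commanded pose from where the row before left it, along the tool's axes as they then stand; what a row does not reach is not made up. A row lasts 1/8 s, in which the tool goes at most 62.5 mm and 10.7 degrees, less where a joint would pass 70% of its speed; a pose out of reach is approached as far as the arm can. A call is refused whole if a number of a shift passes 0.0625 or a number of a turn 10.7, either way. A call with a gripper value outside its range is refused whole. The fingers move at their own pace and stop on an object; "squeeze" is the grip in N (left out, the last holds). Time passes only in rows, so rows that do not move let the fingers close. It gives the time, the measured TCP pose, the force, the opening and the grip force at its end, in the units of the state.
- arm.get_state(): the state, without advancing time (a new reading comes with each control period).
- arm.grab_frame(name): name is "scene" or "top" or "wrist"; returns (picture, depth): 420x560x3 uint8, blue, green, red; 420x560 float32, m along the optical axis (not along the pixel's ray), 0 where there is no reading.
- arm.camera_model(name): a dict with "mtx" (3x3 intrinsics, pixels), "k1" (the pictures are not rectified: a ray, as slopes to the right and down, at radius r is drawn at 1 + k1 r^2 times it, then the intrinsics apply), "camera_from_world" (4x4, takes a point from world to camera coordinates); the wrist camera has in their place "mount" (4x4, takes a point from camera to tool coordinates, whose origin is the TCP and whose axes are the flange's). Camera axes: x right, y down, z forward; pixel columns grow to the right and rows downward; lengths in m; the calibration is good to about 2 mm. A picture is of the moment at which its call begins: read the wrist's pose just before it. camera_model takes no time and is no camera call.
- arm.job_done(): hands the job in; it is judged then, once.
The state is a dict: "t": time; "q": joint angles; "qd": joint speeds; "joint_efforts": joint torques, N m; "eef_pos": TCP position; "ee_rot": TCP orientation; "force": force on the tool from outside, world axes, zero at the start; "moment": the same for the moment, N m; "width": finger opening in m; "gripper_force": force on a finger pad.
Only numpy, scipy, OpenCV 4.12 (cv2) and the standard library are available. Lean on these libraries where they do the work, as an engineer would, in place of code of your own. Each camera call takes 0.05 s, during which the arm holds its last target. There are 200 camera calls.

TASK

The aluminium belt pulley lies in the grey bay behind three spray cans and is needed on the assembly block. Before moving the pulley, stand all three cans on the black rubber mat; then, with the cans still there, lay the pulley flat and centred on the block's brass seat. Finally put every can back, standing in the middle of the pad of its own colour, and never let a can fall over.

Things in the scene. Friction and masses are not known exactly. Their poses are not given: they have to be found in the camera images.
- can_green: loose green spray can with green cap and a white paper band, round, 48 mm in diameter up to 88 mm high, then a cap 38 mm in diameter up to 118 mm; about 0.22 kg; origin at the centre of its underside, z up when it stands. Starts standing on the green pad, in a row with the other two (centres 86 mm apart, give or take a few mm)
- can_yellow: loose yellow spray can with yellow cap and a white paper band, round, 48 mm in diameter up to 88 mm high, then a cap 38 mm in diameter up to 118 mm; about 0.22 kg; origin at the centre of its underside, z up when it stands. Starts standing on the yellow pad, in a row with the other two (centres 86 mm apart, give or take a few mm)
- can_blue: loose blue spray can with blue cap and a white paper band, round, 48 mm in diameter up to 88 mm high, then a cap 38 mm in diameter up to 118 mm; about 0.22 kg; origin at the centre of its underside, z up when it stands. Starts standing on the blue pad, in a row with the other two (centres 86 mm apart, give or take a few mm)
- pulley: loose bright aluminium V-belt pulley lying flat, 58 mm in diameter and 30 mm high with a belt groove between two 7 mm flanges (it can be gripped across the rims); about 0.3 kg; origin at the centre of its underside, z up. Starts on the bay floor right behind the row of cans, its rim only some 5 to 15 mm from them in depth
- pad_green: green flat coloured rectangle (a marking, no height) on the bay floor, 68 mm (its x) by 78 mm (its y); home of the green can; fixed; origin at its centre, on the bay floor, which is 6 mm above the table; its x axis points to the back of the bay, y along the row of pads, z up
- pad_yellow: yellow flat coloured rectangle (a marking, no height) on the bay floor, 68 mm (its x) by 78 mm (its y); home of the yellow can; fixed; origin at its centre, on the bay floor, which is 6 mm above the table; its x axis points to the back of the bay, y along the row of pads, z up
- pad_blue: blue flat coloured rectangle (a marking, no height) on the bay floor, 68 mm (its x) by 78 mm (its y); home of the blue can; fixed; origin at its centre, on the bay floor, which is 6 mm above the table; its x axis points to the back of the bay, y along the row of pads, z up
- bay: fixed grey sheet-metal bay, open towards the robot: floor 6 mm thick, x -77 to 102 mm, y +-150 mm in its own frame; thin lips 40 mm high (above table) along the back and both sides; origin on the table top, x to the back, z up. Pads at its x = -30 mm, pulley near x = 33 mm; a small loose socket (22 mm across, 25 mm high) in a back corner is not part of the job
- mat: fixed black rubber mat with an orange border line, 170 by 170 mm, 3 mm thick: the side area for the cans; origin at the centre of its underside on the table, x and y along its edges, z up; it lies to the left or to the right of the bay
- block: fixed steel assembly block, 110 by 110 mm and 20 mm high, with a round brass seat 66 mm in diameter standing 3 mm proud in the middle of its top (seat face 23 mm above the table); origin at the centre of its underside on the table, z up; it lies on the other side of the bay from the mat

How it is judged:
By the outcome, as a careful person would: the job done as asked, in the order asked, and still so for the second after the job is handed in, with the robot touching nothing.
It also fails if it takes over 141 s, if anything falls off the work surface, if the arm or the gripper's body presses on something with over 40 N, if the wrist force passes 120 N, or if a joint passes its speed limit or range.

## Working session

There is one attempt and no reset: what is moved stays moved. The work goes in short steps, Python scripts to look and compute and a tool call to move; the robot and the scene stay as the last step left them, time stands still between calls to the robot, and variables do not carry over. Pictures are saved under pics/ and viewed, at most 14 in all, crops included, and the job is handed in when it is done.

Besides the shell and the picture viewer there is one more tool, called after "Call:" as name(argument=value, ...), one argument or row to a line, values as JSON. move_arm: Moves the arm, as the interface text tells. Its arguments: {"type":"object","properties":{"rows":{"type":"string"},"squeeze":{"type":"number"}},"required":["rows"]}

```bash
mkdir -p pics; ls
python3 - <<'E'
from station import arm
import cv2, numpy as np
s=arm.get_state(); print({k:np.round(v,3).tolist() for k,v in s.items()})
for n in("scene","top"):
    p,d=arm.grab_frame(n); cv2.imwrite(f"pics/{n}0.png",p); np.save(f"pics/{n}0d.npy",d)
    print(n,{k:np.round(v,4).tolist() for k,v in arm.camera_model(n).items()})
print(arm.camera_model("wrist"))
E
```

```text
pics
{'t': 0.0, 'q': [-0.951, 0.359, 0.011, -0.0, -1.224, -0.288], 'qd': [0.001, 0.001, 0.001, 0.0, 0.0, 0.001], 'joint_efforts': [-0.001, -58.272, 29.304, 6.997, 0.007, -0.0], 'eef_pos': [0.22, -0.638, 0.234], 'ee_rot': [3.14, -0.0, -2.81], 'force': [0.498, -0.846, 0.298], 'moment': [-0.074, -0.054, 0.007], 'gripper_force': 0.0, 'width': 0.088}
scene {'mtx': [[409.7645, 0.0, 277.9353], [0.0, 409.7645, 212.3555], [0.0, 0.0, 1.0]], 'k1': -0.0536, 'camera_from_world': [[0.8973, 0.4413, 0.002, -0.5069], [0.3727, -0.7554, -0.539, -0.175], [-0.2363, 0.4844, -0.8423, 1.162], [0.0, 0.0, 0.0, 1.0]]}
top {'mtx': [[539.5478, 0.0, 287.5754], [0.0, 539.5478, 202.3471], [0.0, 0.0, 1.0]], 'k1': -0.0329, 'camera_from_world': [[0.0129, -0.9995, 0.0284, -0.0177], [-0.9934, -0.0161, -0.1135, 0.5542], [0.1139, -0.0267, -0.9931, 1.2034], [0.0, 0.0, 0.0, 1.0]]}
{'mtx': array([[314.29264021,   0.        , 279.52185265],
       [  0.        , 314.29264021, 203.93887933],
       [  0.        ,   0.        ,   1.        ]]), 'k1': -0.041652340640665, 'mount': array([[ 1.13124598e-03, -9.68354618e-01, -2.49575749e-01,
         6.57606304e-02],
       [ 9.99999284e-01,  1.19300379e-03, -9.61854350e-05,
         8.30991718e-04],
       [ 3.90886424e-04, -2.49575462e-01,  9.68355274e-01,
        -1.50908622e-01],
       [ 0.00000000e+00,  0.00000000e+00,  0.00000000e+00,
         1.00000000e+00]])}
```

View pics/top0.png

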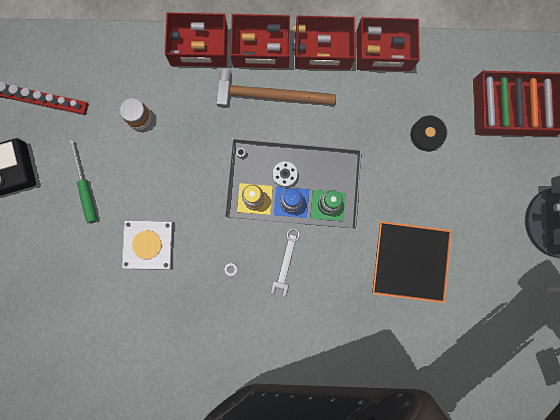

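View pics/scene0.png

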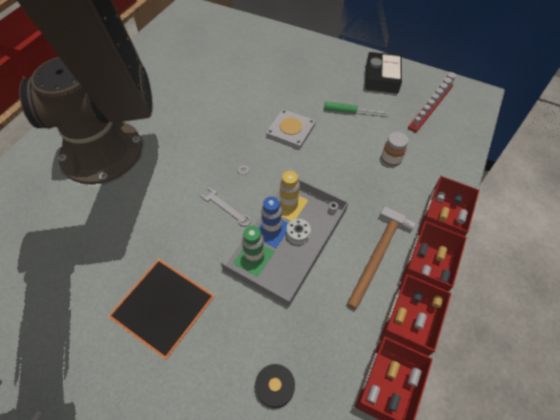

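The top picture shows the yellow, blue and green cans at about (254,199), (292,201) and (331,204). The pulley is at (285,174), the mat is centred near (412,262), and the block's seat is at (147,245). The scene view agrees. I'll enlarge both pictures.

```bash
cat > h.py <<'E'
import numpy as np, cv2
from station import arm
from scipy.spatial.transform import Rotation as Ro
def ray(name,u,v,st=None):
    m=arm.camera_model(name);K=m["mtx"]
    p=np.array([(u-K[0,2])/K[0,0],(v-K[1,2])/K[1,1]]);q=p.copy()
    for _ in range(8): q=p/(1+m["k1"]*(q@q))
    d=np.array([*q,1.])
    if name=="wrist":
        T=np.eye(4);T[:3,:3]=Ro.from_euler("xyz",st["ee_rot"]).as_matrix();T[:3,3]=st["eef_pos"];W=T@m["mount"]
    else: W=np.linalg.inv(m["camera_from_world"])
    return W[:3,3],W[:3,:3]@d
def plane(name,u,v,z,st=None):
    o,d=ray(name,u,v,st); return o+d*(z-o[2])/d[2]
def tri(r1,r2):
    A=np.zeros((3,3));b=np.zeros(3)
    for o,d in(r1,r2):
        d=d/np.linalg.norm(d);P=np.eye(3)-np.outer(d,d);A+=P;b+=P@o
    x=np.linalg.solve(A,b)
    gap=max(np.linalg.norm(np.cross(x-o,d/np.linalg.norm(d))) for o,d in(r1,r2))
    return x,2*gap
E
python3 - <<'E'
import cv2
p=cv2.imread("pics/top0.png");c=p[130:240,215:375];cv2.imwrite("pics/c1.png",cv2.resize(c,None,fx=5,fy=5,interpolation=2))
p=cv2.imread("pics/scene0.png");c=p[160:310,215:355];cv2.imwrite("pics/c2.png",cv2.resize(c,None,fx=4,fy=4,interpolation=2))
E
```

```text
(no output)
```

View pics/c1.png

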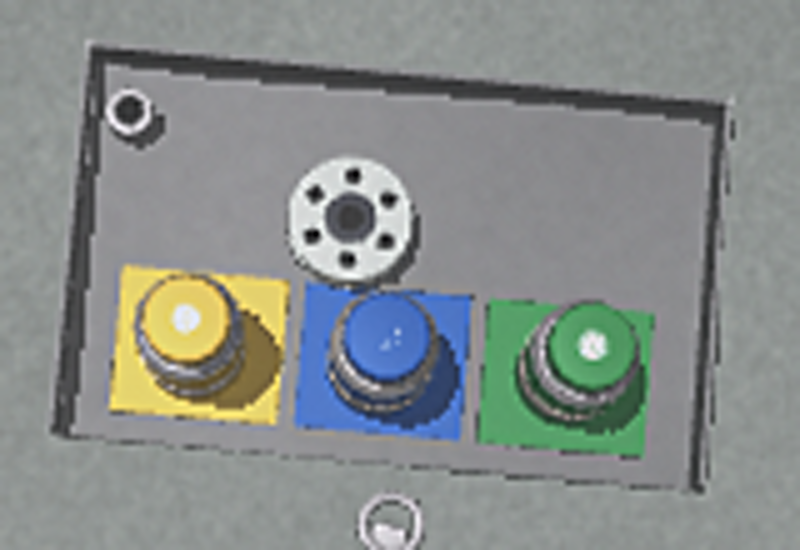

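View pics/c2.png

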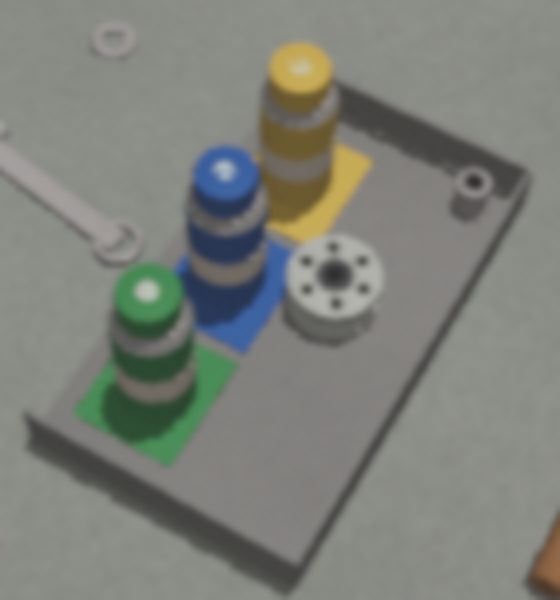

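Cap-top centres, measured as crop pixels in c1 / c2:

| Item | c1 | c2 |
|---|---|---|
| Yellow cap | (187,318) | (300,69) |
| Blue cap | (390,337) | (226,172) |
| Green cap | (594,345) | (148,291) |
| Pulley top | (350,218) | (336,273) |

The pad corners are clear in c1.

```bash
cat > m.py <<'E'
from h import *
a=lambda x,y:("top",215+(x+.5)/5-.5,130+(y+.5)/5-.5)
b=lambda x,y:("scene",215+(x+.5)/4-.5,160+(y+.5)/4-.5)
T=lambda A,B:[np.round(k,4) for k in tri(ray(*A),ray(*B))]
for n,A,B in[("Y",a(187,318),b(300,69)),("B",a(390,337),b(226,172)),("G",a(594,345),b(148,291)),("P",a(350,218),b(336,273)),
 ("padY back-right",a(291,280),b(302,245)),("padG backleft",a(489,299),b(237,368)),("padG backright",a(655,314),b(168,465)),
 ("seat",("top",147,245),("scene",291,126)),
 ("mat",("top",380,222),("scene",213,297)),("mat2",("top",450,231),("scene",166,356))]: print(n,*T(A,B))
for n,c in dict(Y=[(124,265),(291,280),(277,425),(110,411)],B=[(306,283),(473,296),(461,440),(295,427)],G=[(489,299),(655,314),(643,458),(477,443)]).items():
    P=np.array([plane(*a(*k),.006) for k in c]); print(n,P.mean(0).round(4), "yaw(x back)",np.degrees(np.arctan2(*( (P[0]+P[1]-P[2]-P[3])[[1,0]]))).round(1), np.linalg.norm(P[0]-P[1]).round(4),np.linalg.norm(P[1]-P[2]).round(4))
M=np.array([plane("top",*k,.003) for k in[(380,222),(450,231),(445,301),(373,293)]]);print(M.round(4),M.mean(0))
E
python3 m.py
```

```text
Y [0.562  0.0683 0.1225] 0.0008
B [ 0.5557 -0.0175  0.1244] 0.0008
G [ 0.5533 -0.1044  0.1249] 0.0001
P [ 0.6209 -0.0018  0.0381] 0.0001
padY back-right [0.5918 0.0226 0.0148] 0.0078
padG backleft [ 0.5886 -0.0689  0.0036] 0.0015
padG backright [ 0.5822 -0.1461  0.0107] 0.0007
seat [0.4536 0.3098 0.02  ] 0.0021
mat [ 0.5144 -0.2304 -0.0043] 0.0027
mat2 [ 0.496  -0.3915  0.0097] 0.0013
Y [0.5649 0.0665 0.006 ] yaw(x back) -4.3 0.0785 0.0686
B [ 0.5587 -0.0192  0.006 ] yaw(x back) -3.8 0.0786 0.0681
G [ 0.552  -0.1047  0.006 ] yaw(x back) -4.5 0.0784 0.0682
[[ 0.5148 -0.228   0.003 ]
 [ 0.496  -0.3942  0.003 ]
 [ 0.333  -0.3792  0.003 ]
 [ 0.3499 -0.2108  0.003 ]] [ 0.42341158 -0.30306315  0.003     ]
```

The heights check out: cans about 0.124, pulley top about 0.038, seat about 0.02. The bay is yawed about -4.2° and the mat about -6°. I'll turn the tool so the fingers close along the bay's depth.

Call:
move_arm(
  rows="0 0 -9.5 0 0 0 0.08;0 0 -9.5 0 0 0 0.08;0 0 -9.5 0 0 0 0.08;0 0 -9.5 0 0 0 0.08;0 0 -9.5 0 0 0 0.08;0 0 -9.5 0 0 0 0.08;0 0 -9.7 0 0 0 0.08",
  squeeze=25,
)

```text
t: 0.98
eef_pos: [0.2198, -0.6379, 0.234]
ee_rot: [3.141, 0.001, -1.64]
force: [-0.2, -0.2, 0.0]
width: 0.08
gripper_force: 0.0
```

```bash
cat > d.py <<'E'
import sys
from h import *
# usage: d.py x y z [yaw_deg] -> shift in tool axes from the measured pose, turn about tool z
def delta(t,yaw=-94.2):
    s=arm.get_state();R=Ro.from_euler("xyz",s["ee_rot"])
    rv=(R.inv()*Ro.from_euler("xyz",[np.pi,0,np.radians(yaw)])).as_rotvec(degrees=True)
    return rv.round(2),R.inv().apply(np.array(t)-s["eef_pos"]).round(4)
if __name__=="__main__":
    v=[float(k) for k in sys.argv[1:]]; print(arm.get_state()["eef_pos"].round(4),arm.get_state()["ee_rot"].round(4),"turn",*delta(v[:3],*v[3:]))
E
python3 d.py .554 -.1045 .235
```

```text
[ 0.2198 -0.6379  0.234 ] [ 3.1411e+00  9.0000e-04 -1.6402e+00] turn [0.03 0.05 0.23] [-0.5553 -0.2965 -0.0006]
```

Call:
move_arm(
  rows="0 0 0 -0.046 -0.025 0 0.08;0 0 0 -0.046 -0.025 0 0.08;0 0 0 -0.046 -0.025 0 0.08;0 0 0 -0.046 -0.025 0 0.08;0 0 0 -0.046 -0.025 0 0.08;0 0 0 -0.046 -0.025 0 0.08",
)

```text
t: 1.72
eef_pos: [0.3906, -0.3725, 0.2344]
ee_rot: [3.141, 0.0, -1.646]
force: [1.9, -1.1, -0.1]
width: 0.08
gripper_force: 0.0
```

Call:
move_arm(
  rows="0 0 0 -0.046 -0.025 0 0.08;0 0 0 -0.046 -0.025 0 0.08;0 0 0 -0.046 -0.025 0 0.08;0 0 0 -0.046 -0.025 0 0.08;0 0 0 -0.046 -0.025 0 0.08;0 0 0 -0.046 -0.025 0 0.08;0 0 0 0 0 0 0.08",
)

```text
t: 2.6
eef_pos: [0.5617, -0.1074, 0.2338]
ee_rot: [3.141, 0.0, -1.642]
force: [-1.1, -1.3, 0.0]
width: 0.08
gripper_force: 0.0
```

```bash
python3 - <<'E'
from h import *
s=arm.get_state();p,d=arm.grab_frame("wrist");cv2.imwrite("pics/w1.png",p)
import pickle;pickle.dump(s,open("pics/w1.pkl","wb"))
E
python3 d.py .554 -.1045 .235
```

```text
[ 0.5607 -0.1087  0.2338] [ 3.1403e+00 -1.0000e-04 -1.6432e+00] turn [ 0.07 -0.01  0.05] [-0.0037  0.007  -0.0012]
```

View pics/w1.png

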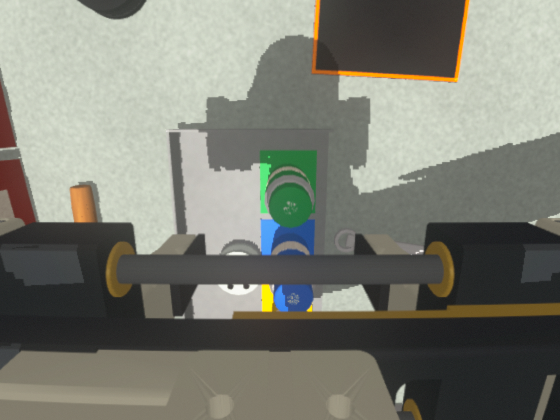

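The wrist view shows the green cap's top centre at (291,207) between the open fingers, and the blue cap's at (293,298). I'll check these against the top and scene values.

Run:
```python
from h import *
import pickle;s=pickle.load(open("pics/w1.pkl","rb"))
a=lambda x,y:("top",215+(x+.5)/5-.5,130+(y+.5)/5-.5)
for u,v,c in[(291,207,a(594,345)),(293,298,a(390,337))]: print(plane("wrist",u,v,.124,s), tri(ray("wrist",u,v,s),ray(*c)))
```

```text
[ 0.55263334 -0.10264962  0.124     ] (array([ 0.55277335, -0.10394192,  0.12887937]), np.float64(0.00010695241607732695))
[ 0.55610038 -0.0149396   0.124     ] (array([ 0.5555321 , -0.01744304,  0.12786944]), np.float64(0.0012091691778702539))
```

Call:
move_arm(
  rows="0 0 0 -0.004 0.008 0 0.08;0 0 0 0 0 0.03 0.08;0 0 0 0 0 0.03 0.08;0 0 0 0 0 0.03 0.08;0 0 0 0 0 0.03 0.08;0 0 0 0 0 0.03 0.08;0 0 0 0 0 0.01 0.08;0 0 0 0 0 0 0.08",
)

```text
t: 3.65
eef_pos: [0.5521, -0.1062, 0.0747]
ee_rot: [3.141, -0.0, -1.646]
force: [0.8, -0.9, -0.6]
width: 0.0801
gripper_force: 0.0
```

```bash
python3 d.py .553 -.104 .074
```

```text
[ 0.5521 -0.1062  0.0747] [ 3.1409e+00 -3.0000e-04 -1.6464e+00] turn [ 0.04 -0.02 -0.13] [-0.0022 -0.0007  0.0007]
```

Call:
move_arm(
  rows="0 0 0 -0.002 0 0 0.06;0 0 0 0 0 0 0.04;0 0 0 0 0 0 0.04;0 0 0 0 0 0 0.04;0 0 0 0 0 0 0.04",
)

```text
t: 4.28
eef_pos: [0.5529, -0.1035, 0.0749]
ee_rot: [-3.141, -0.0, -1.646]
force: [-0.4, 0.5, 3.8]
width: 0.0477
gripper_force: 25.0
```

Call:
move_arm(
  rows="0 0 0 0 0 -0.01 0.04;0 0 0 0 0 -0.02 0.04;0 0 0 0 0 -0.02 0.04;0 0 0 0 0 -0.015 0.04;0 0 0 0 0 0 0.04",
)

```text
t: 4.9
eef_pos: [0.5534, -0.1035, 0.1407]
ee_rot: [-3.139, 0.001, -1.646]
force: [-0.1, 0.4, -3.4]
width: 0.0473
gripper_force: 25.0
```

Run:
```python
from h import *
from d import delta
c=np.array([.4234,-.3031]);y=np.radians(-6.0);R=np.array([[np.cos(y),-np.sin(y)],[np.sin(y),np.cos(y)]])
for n,o in dict(G=(.02,-.054),B=(-.02,0),Y=(.02,.054)).items():
    t=c+R@np.array(o); print(n,t.round(4),delta([*t,.1385]))
```

```text
G [ 0.4376 -0.3589] (array([-0.12,  0.03, -0.09]), array([0.2634, 0.0963, 0.0019]))
B [ 0.4035 -0.301 ] (array([-0.12,  0.03, -0.09]), array([0.2082, 0.1347, 0.0018]))
Y [ 0.4489 -0.2515] (array([-0.12,  0.03, -0.09]), array([0.1554, 0.0931, 0.0019]))
```

Call:
move_arm(
  rows="0 0 0 0.02 0.007 0 0.04;0 0 0 0.037 0.014 0 0.04;0 0 0 0.042 0.015 0 0.04;0 0 0 0.042 0.015 0 0.04;0 0 0 0.042 0.015 0 0.04;0 0 0 0.037 0.014 0 0.04;0 0 0 0.028 0.011 0 0.04;0 0 0 0.015 0.005 0 0.04",
)

```text
t: 5.9
eef_pos: [0.4354, -0.36, 0.1386]
ee_rot: [3.14, 0.001, -1.648]
force: [-0.0, -0.1, -2.5]
width: 0.0472
gripper_force: 25.0
```

Call:
move_arm(
  rows="0 0 0 0 0 0.01 0.04;0 0 0 0 0 0.02 0.04;0 0 0 0 0 0.02 0.04;0 0 0 0 0 0.008 0.04;0 0 0 0 0 0.004 0.04;0 0 0 0 0 0 0.04",
)

```text
t: 6.65
eef_pos: [0.4377, -0.3585, 0.0777]
ee_rot: [-3.141, -0.0, -1.645]
force: [0.1, 0.3, -2.6]
width: 0.0475
gripper_force: 25.0
```

```bash
python3 d.py .4376 -.3589 .0722
```

```text
[ 0.4377 -0.3585  0.0777] [-3.1415e+00 -1.0000e-04 -1.6452e+00] turn [-0.01 -0.01 -0.06] [0.0004 0.     0.0055]
```

Call:
move_arm(
  rows="0 0 0 0 0 0.003 0.04;0 0 0 0 0 0.002 0.04;0 0 0 0 0 0 0.04",
)

```text
t: 7.02
eef_pos: [0.4373, -0.3587, 0.0726]
ee_rot: [-3.142, 0.0, -1.646]
force: [0.4, -0.0, -2.8]
width: 0.0474
gripper_force: 25.0
```

```bash
python3 d.py .4376 -.3589 .0722; python3 -c "
from h import *;print(arm.get_state()['force'])"
```

```text
[ 0.4373 -0.3587  0.0726] [-3.1416  0.     -1.6457] turn [-0.    0.   -0.09] [ 0.0002 -0.0003  0.0004]
[ 0.42069619 -0.02971852 -2.81798524]
```

Call:
move_arm(
  rows="0 0 0 0 0 0.001 0.04;0 0 0 0 0 0 0.04",
)

```text
t: 7.28
eef_pos: [0.4375, -0.3588, 0.0719]
ee_rot: [-3.141, -0.0, -1.646]
force: [-0.4, 1.2, 1.4]
width: 0.0476
gripper_force: 25.0
```

Call:
move_arm(
  rows="0 0 0 0 0 0.001 0.04;0 0 0 0 0 0 0.04",
)

```text
t: 7.52
eef_pos: [0.4375, -0.3589, 0.0719]
ee_rot: [-3.141, -0.001, -1.645]
force: [-3.0, 3.4, 10.3]
width: 0.0478
gripper_force: 25.0
```

Call:
move_arm(
  rows="0 0 0 0 0 -0.001 0.055;0 0 0 0 0 0 0.08;0 0 0 0 0 0 0.08;0 0 0 0 0 -0.02 0.08;0 0 0 0 0 -0.03 0.08;0 0 0 0 0 -0.03 0.08;0 0 0 0 0 0 0.08",
)

```text
t: 8.4
eef_pos: [0.4388, -0.3594, 0.154]
ee_rot: [-3.137, -0.002, -1.645]
force: [0.2, 0.9, -0.1]
width: 0.0799
gripper_force: 0.0
```

Call:
move_arm(
  rows="0 0 0 -0.044 -0.012 0 0.08;0 0 0 -0.044 -0.012 0 0.08;0 0 0 -0.044 -0.012 0 0.08;0 0 0 -0.044 -0.012 0 0.08;0 0 0 -0.044 -0.012 0 0.08;0 0 0 -0.044 -0.012 0 0.08;0 0 0 -0.044 -0.01 0 0.08;0 0 0 -0.042 -0.01 0 0.08",
)

```text
t: 9.4
eef_pos: [0.5552, -0.015, 0.1507]
ee_rot: [3.141, -0.0, -1.645]
force: [1.3, 0.3, 0.3]
width: 0.0799
gripper_force: 0.0
```

Call:
move_arm(
  rows="0 0 0 0 0 0 0.08;0 0 0 0 0 0 0.08",
)

```text
t: 9.65
eef_pos: [0.5547, -0.0165, 0.1507]
ee_rot: [3.14, -0.0, -1.645]
force: [-0.7, -0.3, -0.2]
width: 0.08
gripper_force: 0.0
```

```bash
python3 d.py .5556 -.0165 .0745; python3 -c "
from h import *
p,d=arm.grab_frame('top');cv2.imwrite('pics/t2.png',cv2.resize(p[120:310,210:460],None,fx=3,fy=3,interpolation=2))"
```

```text
[ 0.5547 -0.0165  0.1507] [ 3.1401e+00 -4.0000e-04 -1.6451e+00] turn [ 0.09 -0.03 -0.06] [-0.0001 -0.001   0.0762]
```

View pics/t2.png

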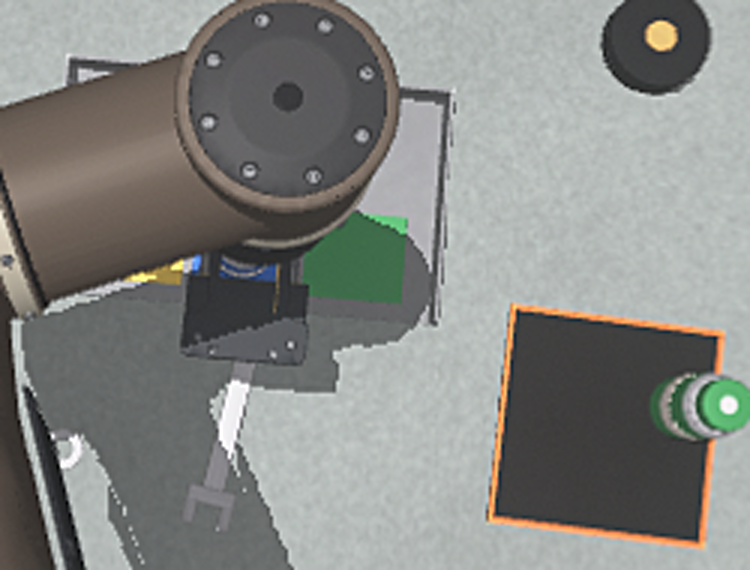

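Green stands upright on the mat, with its cap at crop (729,405), near the right edge. Next is the blue can. I'll check green's position numerically at the same time.

```bash
python3 -c "
from h import *
a=lambda x,y:(210+(x+.5)/3-.5,120+(y+.5)/3-.5)
print(plane('top',*a(728,405),.121))
for c in[(513,305),(723,331),(702,545),(490,520)]: print(plane('top',*a(*c),.003))"
```

```text
[ 0.43795427 -0.3589358   0.121     ]
[ 0.5163988  -0.22962577  0.003     ]
[ 0.49834843 -0.39579513  0.003     ]
[ 0.33220855 -0.37607433  0.003     ]
[ 0.34987511 -0.21083294  0.003     ]
```

Call:
move_arm(
  rows="0 0 0 0 -0.001 0.015 0.08;0 0 0 0 0 0.025 0.08;0 0 0 0 0 0.025 0.08;0 0 0 0 0 0.011 0.08;0 0 0 0 0 0 0.08",
)

```text
t: 10.32
eef_pos: [0.5557, -0.0173, 0.0746]
ee_rot: [3.14, -0.001, -1.646]
force: [-0.3, 0.2, 0.2]
width: 0.08
gripper_force: 0.0
```

Call:
move_arm(
  rows="0 0 0 0 0 0 0.06;0 0 0 0 0 0 0.04;0 0 0 0 0 0 0.04;0 0 0 0 0 0 0.04;0 0 0 0 0 0 0.04",
)

```text
t: 10.95
eef_pos: [0.5564, -0.0165, 0.0759]
ee_rot: [-3.141, 0.0, -1.645]
force: [-1.7, -0.6, 2.6]
width: 0.0476
gripper_force: 25.0
```

Call:
move_arm(
  rows="0 0 0 0 0 -0.01 0.04;0 0 0 0 0 -0.02 0.04;0 0 0 0 0 -0.02 0.04;0 0 0 0 0 -0.015 0.04;0 0 0 0 0 0 0.04",
)

```text
t: 11.58
eef_pos: [0.5569, -0.0164, 0.1418]
ee_rot: [-3.139, 0.001, -1.646]
force: [-0.5, -0.8, -2.2]
width: 0.0482
gripper_force: 25.0
```

```bash
python3 d.py .4035 -.301 .0719
```

```text
[ 0.5569 -0.0164  0.1418] [-3.1394e+00  9.0000e-04 -1.6456e+00] turn [-0.13  0.05 -0.09] [0.2953 0.1319 0.0694]
```

Call:
move_arm(
  rows="0 0 0 0.022 0.01 0 0.04;0 0 0 0.042 0.019 0 0.04;0 0 0 0.047 0.021 0 0.04;0 0 0 0.047 0.021 0 0.04;0 0 0 0.047 0.021 0 0.04;0 0 0 0.042 0.019 0 0.04;0 0 0 0.032 0.014 0 0.04;0 0 0 0.016 0.007 0 0.04",
)

```text
t: 12.58
eef_pos: [0.4003, -0.3022, 0.1397]
ee_rot: [3.14, 0.001, -1.648]
force: [0.8, -0.5, -1.5]
width: 0.0475
gripper_force: 25.0
```

Call:
move_arm(
  rows="0 0 0 0 0 0.01 0.04;0 0 0 0 0 0.02 0.04;0 0 0 0 0 0.02 0.04;0 0 0 0 0 0.012 0.04;0 0 0 0 0 0.003 0.04;0 0 0 0 0 0.001 0.04;0 0 0 0 0 0 0.04",
)

```text
t: 13.45
eef_pos: [0.403, -0.301, 0.0751]
ee_rot: [-3.141, -0.0, -1.645]
force: [-0.4, -0.0, -2.4]
width: 0.0472
gripper_force: 25.0
```

Call:
move_arm(
  rows="0 0 0 0 0 0.001 0.04;0 0 0 0 0 0 0.04",
)

```text
t: 13.7
eef_pos: [0.4027, -0.3009, 0.0738]
ee_rot: [-3.141, -0.0, -1.646]
force: [-0.0, 0.4, -1.6]
width: 0.0477
gripper_force: 25.0
```

```bash
python3 d.py .4035 -.301 .0724
```

```text
[ 0.4027 -0.3009  0.0738] [-3.1411e+00 -1.0000e-04 -1.6457e+00] turn [-0.03 -0.   -0.09] [ 0.     -0.0008  0.0014]
```

Call:
move_arm(
  rows="0 0 0 0 0 0.001 0.04;0 0 0 0 0 0 0.04",
)

```text
t: 13.95
eef_pos: [0.4027, -0.301, 0.0729]
ee_rot: [-3.141, -0.0, -1.645]
force: [-1.7, 0.8, 3.1]
width: 0.0479
gripper_force: 25.0
```

Call:
move_arm(
  rows="0 0 0 0 0 0.001 0.04;0 0 0 0 0 0 0.04",
)

```text
t: 14.2
eef_pos: [0.4027, -0.3012, 0.0728]
ee_rot: [-3.141, -0.001, -1.645]
force: [-3.5, 2.4, 13.7]
width: 0.0479
gripper_force: 25.0
```

Call:
move_arm(
  rows="0 0 0 0 0 -0.001 0.055;0 0 0 0 0 0 0.08;0 0 0 0 0 0 0.08;0 0 0 0 0 -0.02 0.08;0 0 0 0 0 -0.03 0.08;0 0 0 0 0 -0.03 0.08;0 0 0 0 0 0 0.08",
)

```text
t: 15.08
eef_pos: [0.404, -0.3014, 0.1547]
ee_rot: [-3.137, -0.001, -1.645]
force: [0.4, 0.3, -0.8]
width: 0.08
gripper_force: 0.0
```

Call:
move_arm(
  rows="0 0 0 -0.048 -0.016 0 0.08;0 0 0 -0.048 -0.017 0 0.08;0 0 0 -0.048 -0.016 0 0.08;0 0 0 -0.048 -0.017 0 0.08;0 0 0 -0.048 -0.016 0 0.08;0 0 0 -0.048 -0.017 0 0.08;0 0 0 -0.048 -0.016 0 0.08;0 0 0 -0.044 -0.016 0 0.08",
)

```text
t: 16.08
eef_pos: [0.5617, 0.0699, 0.1516]
ee_rot: [3.14, -0.0, -1.645]
force: [0.6, -0.6, 0.8]
width: 0.0804
gripper_force: 0.0
```

Call:
move_arm(
  rows="0 0 0 0 0 0 0.08;0 0 0 0 0 0 0.08",
)

```text
t: 16.32
eef_pos: [0.5609, 0.0682, 0.1514]
ee_rot: [3.14, -0.001, -1.645]
force: [-0.1, -0.1, -0.7]
width: 0.0802
gripper_force: 0.0
```

```bash
python3 d.py .562 .0685 .0745
```

```text
[0.5609 0.0682 0.1514] [ 3.1397e+00 -8.0000e-04 -1.6452e+00] turn [ 0.11 -0.05 -0.06] [-0.0005 -0.0012  0.0769]
```

Call:
move_arm(
  rows="0 0 0 0 -0.001 0.015 0.08;0 0 0 0 0 0.025 0.08;0 0 0 0 0 0.025 0.08;0 0 0 0 0 0.012 0.08;0 0 0 0 0 0 0.08",
)

```text
t: 16.95
eef_pos: [0.562, 0.0673, 0.0746]
ee_rot: [3.14, -0.001, -1.646]
force: [0.9, 0.6, 0.7]
width: 0.08
gripper_force: 0.0
```

Call:
move_arm(
  rows="0 0 0 0 0 0 0.06;0 0 0 0 0 0 0.04;0 0 0 0 0 0 0.04;0 0 0 0 0 0 0.04;0 0 0 0 0 0 0.04",
)

```text
t: 17.58
eef_pos: [0.5626, 0.0682, 0.0759]
ee_rot: [-3.141, 0.0, -1.646]
force: [-1.7, -0.3, 3.9]
width: 0.0478
gripper_force: 25.0
```

Call:
move_arm(
  rows="0 0 0 0 0 -0.01 0.04;0 0 0 0 0 -0.02 0.04;0 0 0 0 0 -0.02 0.04;0 0 0 0 0 -0.015 0.04;0 0 0 0 0 0 0.04",
)

```text
t: 18.2
eef_pos: [0.5633, 0.0684, 0.1418]
ee_rot: [-3.14, 0.001, -1.646]
force: [-0.1, 0.6, -3.5]
width: 0.0474
gripper_force: 25.0
```

Call:
move_arm(
  rows="0 0 0 0.022 0.006 0 0.04;0 0 0 0.048 0.013 0 0.04;0 0 0 0.052 0.014 0 0.04;0 0 0 0.052 0.014 0 0.04;0 0 0 0.052 0.014 0 0.04;0 0 0 0.048 0.013 0 0.04;0 0 0 0.034 0.009 0 0.04;0 0 0 0.018 0.005 0 0.04",
)

```text
t: 19.2
eef_pos: [0.4482, -0.2522, 0.1396]
ee_rot: [3.14, 0.0, -1.648]
force: [0.5, 0.9, -3.6]
width: 0.0474
gripper_force: 25.0
```

Call:
move_arm(
  rows="0 0 0 0 0 0 0.04;0 0 0 0 0 0 0.04",
)

```text
t: 19.45
eef_pos: [0.4499, -0.2503, 0.14]
ee_rot: [3.141, 0.0, -1.646]
force: [0.5, -0.4, -3.5]
width: 0.0477
gripper_force: 25.0
```

```bash
python3 d.py .4489 -.2515 .0725
```

```text
[ 0.4499 -0.2503  0.14  ] [ 3.1406e+00  2.0000e-04 -1.6463e+00] turn [ 0.06  0.01 -0.12] [0.0013 0.0008 0.0675]
```

Call:
move_arm(
  rows="0 0 0 0.001 0.001 0.01 0.04;0 0 0 0 0 0.02 0.04;0 0 0 0 0 0.02 0.04;0 0 0 0 0 0.012 0.04;0 0 0 0 0 0.003 0.04;0 0 0 0 0 0.001 0.04;0 0 0 0 0 0.001 0.04;0 0 0 0 0 0 0.04",
)

```text
t: 20.45
eef_pos: [0.4497, -0.2513, 0.074]
ee_rot: [-3.141, -0.0, -1.646]
force: [0.3, -0.1, -2.7]
width: 0.0477
gripper_force: 25.0
```

Call:
move_arm(
  rows="0 0 0 0 0 0.001 0.04;0 0 0 0 0 0 0.04",
)

```text
t: 20.7
eef_pos: [0.4497, -0.2514, 0.0729]
ee_rot: [-3.141, -0.0, -1.646]
force: [-0.7, 0.0, -0.5]
width: 0.0477
gripper_force: 25.0
```

Call:
move_arm(
  rows="0 0 0 0 0 0 0.055;0 0 0 0 0 0 0.08;0 0 0 0 0 0 0.08;0 0 0 0 0 -0.02 0.08;0 0 0 0 0 -0.03 0.08;0 0 0 0 0 -0.04 0.08;0 0 0 0 0 -0.03 0.08;0 0 0 0 0 0 0.08",
)

```text
t: 21.7
eef_pos: [0.4509, -0.2516, 0.1952]
ee_rot: [-3.136, -0.001, -1.645]
force: [0.0, -0.2, -1.0]
width: 0.0799
gripper_force: 0.0
```

Call:
move_arm(
  rows="0 0 0 -0.037 -0.022 0 0.08;0 0 0 -0.037 -0.022 0 0.08;0 0 0 -0.037 -0.022 0 0.08;0 0 0 -0.037 -0.022 0 0.08;0 0 0 -0.037 -0.022 0 0.08;0 0 0 -0.037 -0.022 0 0.07;0 0 0 -0.038 -0.02 0 0.07;0 0 0 0 0 0 0.07",
)

```text
t: 22.7
eef_pos: [0.6213, -0.0011, 0.1908]
ee_rot: [3.14, -0.0, -1.643]
force: [-0.2, -1.8, -0.2]
width: 0.0703
gripper_force: 0.0
```

Call:
move_arm(
  rows="0 0 0 0 0 0 0.07",
)

```text
t: 22.82
eef_pos: [0.6198, -0.0034, 0.1915]
ee_rot: [3.14, -0.001, -1.645]
force: [0.0, -0.2, -0.2]
width: 0.0704
gripper_force: 0.0
```

Run:
```python
from h import *
s=arm.get_state();p,d=arm.grab_frame("wrist");cv2.imwrite("pics/w2.png",p)
import pickle;pickle.dump(s,open("pics/w2.pkl","wb"));print(s["eef_pos"])
```

```text
[ 0.61980461 -0.00341363  0.19147723]
```

View pics/w2.png

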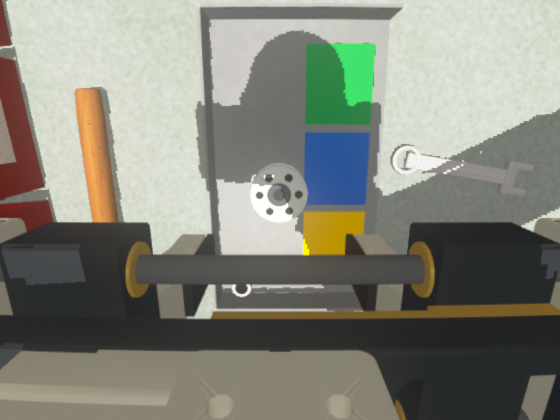

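The wrist view shows the pulley's top centre at (279,193), the green pad's centre near (340,84) and the blue pad's near (336,168).

```bash
python3 - <<'E'
from h import *
import pickle;s=pickle.load(open("pics/w2.pkl","rb"))
a=lambda x,y:("top",215+(x+.5)/5-.5,130+(y+.5)/5-.5)
print(plane("wrist",279,193,.036,s),tri(ray("wrist",279,193,s),ray(*a(350,218))), plane(*a(350,218),.036))
print(plane("wrist",340,84,.006,s),plane("wrist",336,168,.006,s))
E
python3 d.py .621 -.002 .018
```

```text
[ 0.62084308 -0.00167403  0.036     ] (array([ 0.62089406, -0.00187471,  0.03713482]), np.float64(0.00016845514495467364)) [ 0.62115895 -0.00185341  0.036     ]
[ 0.55134821 -0.10341888  0.006     ] [ 0.55819096 -0.01807581  0.006     ]
[ 0.6197 -0.0038  0.1918] [ 3.1403e+00 -4.0000e-04 -1.6459e+00] turn [ 0.08 -0.02 -0.1 ] [-0.002  -0.0013  0.1738]
```

Both views agree on the pulley at (0.621, -0.0018). I'll descend.

Call:
move_arm(
  rows="0 0 0 -0.002 -0.001 0.02 0.07;0 0 0 0 0 0.03 0.07;0 0 0 0 0 0.03 0.07;0 0 0 0 0 0.03 0.07;0 0 0 0 0 0.03 0.07;0 0 0 0 0 0.02 0.07;0 0 0 0 0 0.01 0.07;0 0 0 0 0 0 0.07",
)

```text
t: 23.88
eef_pos: [0.6212, -0.0021, 0.0223]
ee_rot: [3.141, -0.0, -1.646]
force: [0.2, -0.4, 0.3]
width: 0.0698
gripper_force: 0.0
```

```bash
python3 d.py .621 -.0018 .018
```

```text
[ 0.6212 -0.0021  0.0223] [ 3.1408e+00 -4.0000e-04 -1.6464e+00] turn [ 0.05 -0.02 -0.13] [-0.0003  0.0002  0.0043]
```

Call:
move_arm(
  rows="0 0 0 0 0 0.004 0.07;0 0 0 0 0 0 0.07;0 0 0 0 0 0 0.06;0 0 0 0 0 0 0.05;0 0 0 0 0 0 0.05;0 0 0 0 0 0 0.05",
  squeeze=35,
)

```text
t: 24.62
eef_pos: [0.6215, -0.0014, 0.0189]
ee_rot: [3.142, 0.0, -1.646]
force: [-2.3, 0.5, 5.2]
width: 0.0569
gripper_force: 35.0
```

Call:
move_arm(
  rows="0 0 0 0 0 -0.01 0.05;0 0 0 0 0 -0.02 0.05;0 0 0 0 0 -0.03 0.05;0 0 0 0 0 -0.03 0.05;0 0 0 0 0 -0.01 0.05;0 0 0 0 0 0 0.05",
)

```text
t: 25.38
eef_pos: [0.6216, -0.0014, 0.1186]
ee_rot: [-3.141, 0.001, -1.646]
force: [-0.8, -0.1, -4.3]
width: 0.057
gripper_force: 35.0
```

```bash
python3 d.py .4536 .3098 .1175
python3 - <<'E'
from h import *
p,d=arm.grab_frame('top');c=p[205:285,105:190];cv2.imwrite('pics/b.png',cv2.resize(c,None,fx=7,fy=7,interpolation=2))
E
```

```text
[ 0.6216 -0.0014  0.1186] [-3.1410e+00  6.0000e-04 -1.6459e+00] turn [-0.03  0.03 -0.1 ] [-0.2977  0.1909  0.0012]
```

View pics/b.png

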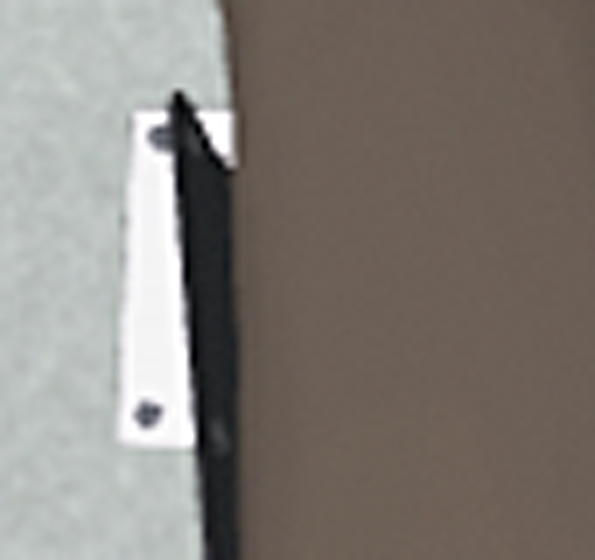

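The arm hides the block here. I'll fit the seat in the first two pictures by colour instead.

```bash
cat > seat.py <<'E'
from h import *
def orange(p,roi):
    x0,x1,y0,y1=roi;h=cv2.cvtColor(p[y0:y1,x0:x1],cv2.COLOR_BGR2HSV)
    m=cv2.inRange(h,(8,60,120),(30,255,255));c=max(cv2.findContours(m,0,1)[0],key=cv2.contourArea)
    e=cv2.fitEllipse(c);return e[0][0]+x0,e[0][1]+y0,e[1]
if __name__=="__main__":
    t=orange(cv2.imread("pics/top0.png"),(115,180,215,275));s=orange(cv2.imread("pics/scene0.png"),(262,320,105,150))
    print(t,s);print(plane("top",*t[:2],.023),plane("scene",*s[:2],.023),tri(ray("top",*t[:2]),ray("scene",*s[:2])))
E
python3 seat.py
```

```text
(146.31310653686523, 244.3465347290039, (27.846607208251953, 28.53255271911621)) (290.6333293914795, 125.55628776550293, (16.325960159301758, 21.780994415283203))
[0.45409474 0.31018311 0.023     ] [0.45385493 0.30897132 0.023     ] (array([0.45377473, 0.31018371, 0.02197067]), np.float64(0.0008430469144215481))
```

Call:
move_arm(
  rows="0 0 0 -0.02 0.012 0 0.05;0 0 0 -0.035 0.022 0 0.05;0 0 0 -0.04 0.026 0 0.05;0 0 0 -0.04 0.026 0 0.05;0 0 0 -0.035 0.022 0 0.05;0 0 0 -0.03 0.019 0 0.05;0 0 0 -0.018 0.012 0 0.05;0 0 0 0 0 0 0.05",
)

```text
t: 26.42
eef_pos: [0.4981, 0.2271, 0.1172]
ee_rot: [3.14, -0.001, -1.644]
force: [0.0, -0.3, -3.6]
width: 0.0569
gripper_force: 35.0
```

Run:
```python
from h import *
s=arm.get_state();p,d=arm.grab_frame("wrist");cv2.imwrite("pics/w3.png",p)
import pickle;pickle.dump(s,open("pics/w3.pkl","wb"));print(s["eef_pos"])
```

```text
[0.49806117 0.22707611 0.11717775]
```

View pics/w3.png

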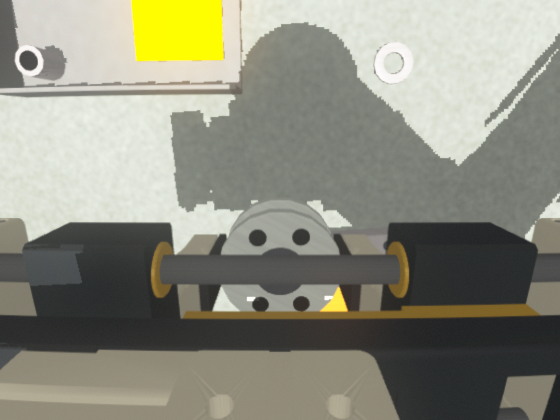

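The wrist view shows the pulley held level and centred, near (280,270). The seat is at (0.454, 0.310).

```bash
python3 - <<'E'
from h import *
import pickle;s=pickle.load(open("pics/w3.pkl","rb"));print(plane("wrist",280,270,s["eef_pos"][2]+.017,s)-s["eef_pos"])
E
python3 d.py .454 .3105 .0355
```

```text
[0.00029676 0.00068818 0.017     ]
[0.4984 0.2264 0.1173] [ 3.1399e+00 -1.5000e-03 -1.6444e+00] turn [ 0.09 -0.09 -0.02] [-0.0808  0.0504  0.0817]
```

Call:
move_arm(
  rows="0 0 0 -0.02 0.012 0 0.05;0 0 0 -0.03 0.019 0 0.05;0 0 0 -0.021 0.013 0 0.05;0 0 0 -0.01 0.006 0 0.05;0 0 0 0 0 0.02 0.05;0 0 0 0 0 0.03 0.05;0 0 0 0 0 0.02 0.05;0 0 0 0 0 0 0.05",
)

```text
t: 27.48
eef_pos: [0.455, 0.3089, 0.0468]
ee_rot: [3.139, -0.004, -1.647]
force: [-0.5, 0.6, -2.9]
width: 0.0567
gripper_force: 35.0
```

Call:
move_arm(
  rows="0 0 0 0 0 0 0.05",
)

```text
t: 27.6
eef_pos: [0.4561, 0.3108, 0.0491]
ee_rot: [-3.141, 0.0, -1.646]
force: [-0.4, 0.2, -3.1]
width: 0.0569
gripper_force: 35.0
```

```bash
python3 d.py .454 .3100 .0359
```

```text
[0.4561 0.3108 0.0491] [-3.1412e+00  2.0000e-04 -1.6460e+00] turn [-0.02  0.01 -0.11] [0.0009 0.0021 0.0132]
```

Call:
move_arm(
  rows="0 0 0 0.001 0.002 0.005 0.05;0 0 0 0 0 0.004 0.05;0 0 0 0 0 0.001 0.05;0 0 0 0 0 0.001 0.05;0 0 0 0 0 0 0.05",
)

```text
t: 28.22
eef_pos: [0.4534, 0.3101, 0.0376]
ee_rot: [-3.142, -0.0, -1.646]
force: [0.0, -0.3, -3.9]
width: 0.0567
gripper_force: 35.0
```

```bash
python3 d.py .454 .3100 .0359
```

```text
[0.4534 0.3101 0.0376] [-3.1416 -0.     -1.6455] turn [-0.   -0.   -0.08] [ 0.     -0.0006  0.0017]
```

Call:
move_arm(
  rows="0 0 0 0 -0.0005 0.001 0.05;0 0 0 0 0 0.001 0.05;0 0 0 0 0 0 0.05",
)

```text
t: 28.6
eef_pos: [0.454, 0.3101, 0.0359]
ee_rot: [-3.141, 0.0, -1.645]
force: [-1.6, -0.9, 1.7]
width: 0.0572
gripper_force: 35.0
```

Call:
move_arm(
  rows="0 0 0 0 0 0.0005 0.05;0 0 0 0 0 0 0.05",
)

```text
t: 28.85
eef_pos: [0.4541, 0.3101, 0.0358]
ee_rot: [-3.141, 0.0, -1.645]
force: [-2.8, -1.4, 7.3]
width: 0.0568
gripper_force: 35.0
```

Call:
move_arm(
  rows="0 0 0 0 0 -0.0005 0.065;0 0 0 0 0 0 0.072;0 0 0 0 0 0 0.072;0 0 0 0 0 -0.015 0.072;0 0 0 0 0 -0.03 0.072;0 0 0 0 0 -0.04 0.072;0 0 0 0 0 -0.04 0.072;0 0 0 0 0 -0.03 0.072",
)

```text
t: 29.85
eef_pos: [0.4543, 0.3102, 0.1937]
ee_rot: [-3.14, 0.002, -1.645]
force: [0.9, 0.0, -1.3]
width: 0.0717
gripper_force: 0.0
```

Call:
move_arm(
  rows="0 0 0 0 0 0 0.072;0 0 0 0 0 0 0.072",
)

```text
t: 30.1
eef_pos: [0.4537, 0.3098, 0.1909]
ee_rot: [3.142, 0.001, -1.646]
force: [0.1, -0.5, 0.1]
width: 0.0719
gripper_force: 0.0
```

Run:
```python
from h import *
s=arm.get_state();p,d=arm.grab_frame("wrist");cv2.imwrite("pics/w4.png",cv2.resize(p[60:260,180:400],None,fx=3.5,fy=3,interpolation=2)); cv2.imwrite("pics/w4f.png",p)
import pickle;pickle.dump(s,open("pics/w4.pkl","wb"));print(s["eef_pos"])
```

```text
[0.45367011 0.30980673 0.1908691 ]
```

View pics/w4.png

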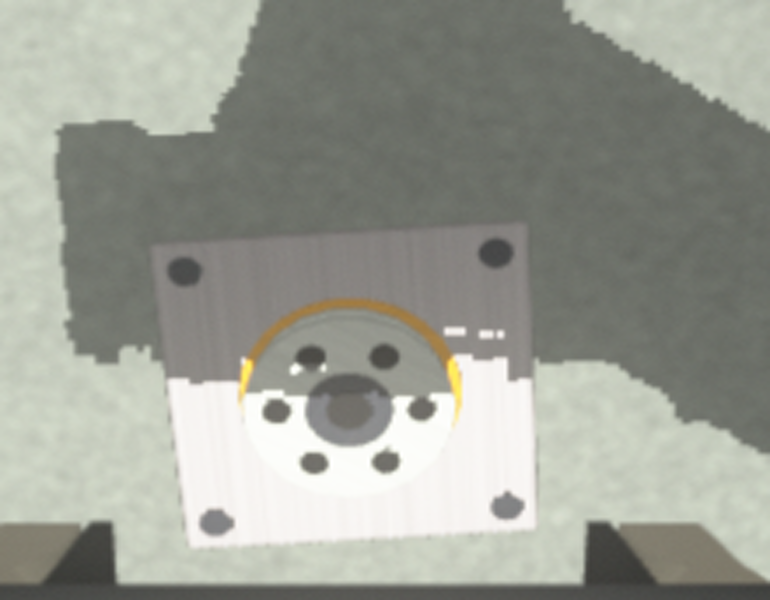

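The pulley sits flat inside the brass rim, with its bolt circle centred near crop (349,410). The block's corners are at (152,247), (526,223), (537,528) and (190,547). I'll compare the two centres.

```bash
python3 - <<'E'
from h import *
import pickle;s=pickle.load(open("pics/w4.pkl","rb"))
f=lambda x,y,z:plane("wrist",180+(x+.5)/3.5-.5,60+(y+.5)/3-.5,z,s)
C=np.array([f(*k,.02) for k in[(152,247),(526,223),(537,528),(190,547)]]);print(C.round(4),C.mean(0));print(f(349,409,.053))
H=np.array([f(*k,.02) for k in[(184,271),(496,252),(507,506),(216,522)]]);print(H.mean(0))
E
python3 d.py .4497 -.2514 .165
```

```text
[[0.5077 0.2584 0.02  ]
 [0.3999 0.2584 0.02  ]
 [0.4002 0.3667 0.02  ]
 [0.5085 0.3661 0.02  ]] [0.4540709  0.31238826 0.02      ]
[0.45454508 0.31073609 0.053     ]
[0.45419993 0.31226512 0.02      ]
[0.4535 0.3096 0.1902] [ 3.1410e+00 -5.0000e-04 -1.6458e+00] turn [ 0.03 -0.03 -0.1 ] [ 0.5597 -0.0382  0.0255]
```

The pulley is within about 1.5 mm of centre, with brass showing evenly around it, so I'll leave it. Now the yellow can goes back.

Call:
move_arm(
  rows="0 0 0 0.05 -0.004 0 0.08;0 0 0 0.052 -0.004 0 0.08;0 0 0 0.052 -0.004 0 0.08;0 0 0 0.052 -0.004 0 0.08;0 0 0 0.052 -0.004 0 0.08;0 0 0 0.052 -0.004 0 0.08",
  squeeze=25,
)

```text
t: 30.9
eef_pos: [0.4539, -0.0027, 0.1899]
ee_rot: [3.14, -0.001, -1.645]
force: [1.2, -0.7, -0.5]
width: 0.0801
gripper_force: 0.0
```

Call:
move_arm(
  rows="0 0 0 0.052 -0.004 0 0.08;0 0 0 0.052 -0.004 0 0.08;0 0 0 0.052 -0.003 0 0.08;0 0 0 0.052 -0.003 0 0.08;0 0 0 0.042 0 0 0.08;0 0 0 0 0 0 0.08;0 0 0 0 0 0 0.08",
)

```text
t: 31.78
eef_pos: [0.4493, -0.2512, 0.1897]
ee_rot: [3.14, 0.0, -1.647]
force: [-0.0, 0.6, -0.8]
width: 0.0802
gripper_force: 0.0
```

```bash
python3 d.py .4497 -.2514 .073;python3 - <<'E'
from h import *
s=arm.get_state();p,d=arm.grab_frame("wrist");cv2.imwrite("pics/w5.png",p)
import pickle;pickle.dump(s,open("pics/w5.pkl","wb"))
E
```

```text
[ 0.4493 -0.2512  0.1897] [ 3.1398e+00  3.0000e-04 -1.6466e+00] turn [ 0.1   0.02 -0.14] [ 0.0002 -0.0006  0.1167]
```

View pics/w5.png

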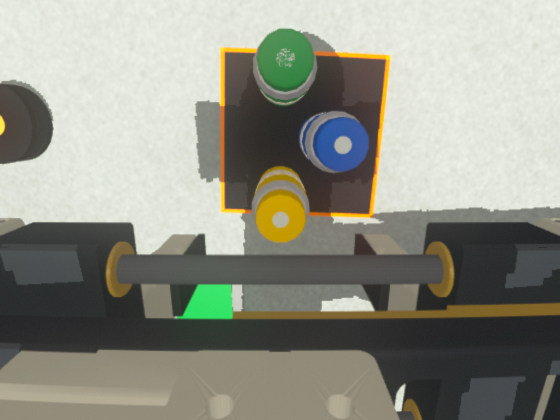

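All three cans stand on the mat: green at (286,60), blue at (342,145), yellow at (281,218). I'll pick yellow.

Call:
move_arm(
  rows="0 0 0 0 0 0.02 0.08;0 0 0 0 0 0.03 0.08;0 0 0 0 0 0.03 0.08;0 0 0 0 0 0.025 0.08;0 0 0 0 0 0.009 0.08;0 0 0 0 0 0 0.08;0 0 0 0 0 0 0.08",
)

```text
t: 32.7
eef_pos: [0.4508, -0.2511, 0.0776]
ee_rot: [-3.14, -0.0, -1.645]
force: [-1.4, 0.4, 0.2]
width: 0.0797
gripper_force: 0.0
```

Call:
move_arm(
  rows="0 0 0 0 0 0 0.06;0 0 0 0 0 0 0.04;0 0 0 0 0 0 0.04;0 0 0 0 0 0 0.04;0 0 0 0 0 0 0.04",
)

```text
t: 33.33
eef_pos: [0.4497, -0.2514, 0.0766]
ee_rot: [3.141, -0.0, -1.646]
force: [-0.8, 0.7, 1.8]
width: 0.0473
gripper_force: 25.0
```

Call:
move_arm(
  rows="0 0 0 0 0 -0.01 0.04;0 0 0 0 0 -0.02 0.04;0 0 0 0 0 -0.025 0.04;0 0 0 0 0 -0.015 0.04;0 0 0 0 0 0 0.04",
)

```text
t: 33.95
eef_pos: [0.4506, -0.2513, 0.1476]
ee_rot: [-3.139, -0.0, -1.646]
force: [-0.5, -0.3, -3.3]
width: 0.0472
gripper_force: 25.0
```

Call:
move_arm(
  rows="0 0 0 -0.022 -0.006 0 0.04;0 0 0 -0.048 -0.013 0 0.04;0 0 0 -0.052 -0.015 0 0.04;0 0 0 -0.052 -0.015 0 0.04;0 0 0 -0.052 -0.015 0 0.04;0 0 0 -0.048 -0.013 0 0.04;0 0 0 -0.034 -0.009 0 0.04;0 0 0 -0.018 -0.005 0 0.04",
)

```text
t: 34.95
eef_pos: [0.5649, 0.0686, 0.1452]
ee_rot: [3.14, -0.001, -1.644]
force: [-0.2, -1.2, -2.7]
width: 0.0473
gripper_force: 25.0
```

Call:
move_arm(
  rows="0 0 0 0 0 0 0.04;0 0 0 0 0 0 0.04",
)

```text
t: 35.2
eef_pos: [0.5644, 0.0661, 0.146]
ee_rot: [3.14, -0.001, -1.646]
force: [-0.1, 0.4, -3.4]
width: 0.0472
gripper_force: 25.0
```

```bash
python3 d.py .5645 .067 .076
```

```text
[0.5644 0.0661 0.146 ] [ 3.1403e+00 -6.0000e-04 -1.6463e+00] turn [ 0.08 -0.03 -0.12] [-0.0009 -0.0002  0.07  ]
```

Call:
move_arm(
  rows="0 0 0 -0.001 0 0.01 0.04;0 0 0 0 0 0.02 0.04;0 0 0 0 0 0.02 0.04;0 0 0 0 0 0.01 0.04;0 0 0 0 0 0.003 0.04;0 0 0 0 0 0 0.04;0 0 0 0 0 0 0.04",
)

```text
t: 36.08
eef_pos: [0.5656, 0.0681, 0.0843]
ee_rot: [-3.14, 0.001, -1.646]
force: [1.0, 0.1, -2.9]
width: 0.0479
gripper_force: 25.0
```

Call:
move_arm(
  rows="0 0 0 0 0 0.001 0.04;0 0 0 0 0 0 0.04",
)

```text
t: 36.33
eef_pos: [0.5652, 0.068, 0.0828]
ee_rot: [-3.141, 0.0, -1.646]
force: [-0.4, -0.5, -3.0]
width: 0.0475
gripper_force: 25.0
```

```bash
python3 d.py .5645 .067 .0796
```

```text
[0.5652 0.068  0.0828] [-3.1413e+00  2.0000e-04 -1.6457e+00] turn [-0.02  0.01 -0.09] [0.0011 0.0006 0.0032]
```

Call:
move_arm(
  rows="0 0 0 0.001 0.0005 0.002 0.04;0 0 0 0 0 0 0.04",
)

```text
t: 36.58
eef_pos: [0.5643, 0.0669, 0.0804]
ee_rot: [3.141, -0.0, -1.646]
force: [0.0, -0.3, -3.2]
width: 0.0472
gripper_force: 25.0
```

Call:
move_arm(
  rows="0 0 0 0 0 0.001 0.04;0 0 0 0 0 0 0.04",
)

```text
t: 36.83
eef_pos: [0.5646, 0.067, 0.0797]
ee_rot: [-3.141, -0.0, -1.646]
force: [-0.3, -1.0, -1.6]
width: 0.0473
gripper_force: 25.0
```

Call:
move_arm(
  rows="0 0 0 0 0 0.0005 0.04;0 0 0 0 0 0 0.04",
)

```text
t: 37.08
eef_pos: [0.5646, 0.067, 0.0796]
ee_rot: [-3.141, 0.0, -1.645]
force: [-2.1, -1.3, 5.6]
width: 0.0474
gripper_force: 25.0
```

Call:
move_arm(
  rows="0 0 0 0 0 -0.0005 0.055;0 0 0 0 0 0 0.08;0 0 0 0 0 0 0.08;0 0 0 0 0 -0.02 0.08;0 0 0 0 0 -0.03 0.08;0 0 0 0 0 -0.03 0.08;0 0 0 0 0 0 0.08",
)

```text
t: 37.95
eef_pos: [0.5661, 0.0675, 0.1621]
ee_rot: [-3.137, 0.002, -1.645]
force: [0.0, -0.3, 0.1]
width: 0.08
gripper_force: 0.0
```

Call:
move_arm(
  rows="0 0 0 0.048 0.017 0 0.08;0 0 0 0.048 0.017 0 0.08;0 0 0 0.048 0.017 0 0.08;0 0 0 0.048 0.017 0 0.08;0 0 0 0.048 0.017 0 0.08;0 0 0 0.048 0.017 0 0.08;0 0 0 0.048 0.017 0 0.08;0 0 0 0.043 0.015 0 0.08",
)

```text
t: 38.95
eef_pos: [0.4014, -0.3022, 0.159]
ee_rot: [3.141, 0.0, -1.646]
force: [-0.0, 0.2, 0.2]
width: 0.08
gripper_force: 0.0
```

Call:
move_arm(
  rows="0 0 0 0 0 0 0.08;0 0 0 0 0 0 0.08",
)

```text
t: 39.2
eef_pos: [0.4022, -0.3009, 0.159]
ee_rot: [3.141, 0.0, -1.647]
force: [-0.7, 0.1, 0.3]
width: 0.0799
gripper_force: 0.0
```

```bash
python3 d.py .4027 -.3012 .074
```

```text
[ 0.4022 -0.3009  0.159 ] [ 3.1408e+00  3.0000e-04 -1.6467e+00] turn [ 0.04  0.02 -0.15] [ 0.0003 -0.0005  0.085 ]
```

Call:
move_arm(
  rows="0 0 0 0 0 0.02 0.08;0 0 0 0 0 0.03 0.08;0 0 0 0 0 0.025 0.08;0 0 0 0 0 0.009 0.08;0 0 0 0 0 0 0.08;0 0 0 0 0 0 0.08",
)

```text
t: 39.95
eef_pos: [0.4034, -0.3009, 0.0765]
ee_rot: [-3.14, -0.0, -1.645]
force: [0.5, -0.2, 0.1]
width: 0.08
gripper_force: 0.0
```

Call:
move_arm(
  rows="0 0 0 0 0 0 0.06;0 0 0 0 0 0 0.04;0 0 0 0 0 0 0.04;0 0 0 0 0 0 0.04;0 0 0 0 0 0 0.04",
)

```text
t: 40.58
eef_pos: [0.4025, -0.3009, 0.0757]
ee_rot: [3.142, -0.0, -1.646]
force: [-0.2, -0.6, 1.6]
width: 0.0472
gripper_force: 25.0
```

Call:
move_arm(
  rows="0 0 0 0 0 -0.01 0.04;0 0 0 0 0 -0.02 0.04;0 0 0 0 0 -0.025 0.04;0 0 0 0 0 -0.015 0.04;0 0 0 0 0 0 0.04",
)

```text
t: 41.2
eef_pos: [0.4032, -0.301, 0.1466]
ee_rot: [-3.139, -0.0, -1.646]
force: [-0.0, -0.2, -2.3]
width: 0.047
gripper_force: 25.0
```

Call:
move_arm(
  rows="0 0 0 -0.022 -0.01 0 0.04;0 0 0 -0.042 -0.019 0 0.04;0 0 0 -0.047 -0.021 0 0.04;0 0 0 -0.047 -0.022 0 0.04;0 0 0 -0.047 -0.022 0 0.04;0 0 0 -0.042 -0.019 0 0.04;0 0 0 -0.031 -0.014 0 0.04;0 0 0 -0.015 -0.007 0 0.04",
)

```text
t: 42.2
eef_pos: [0.5582, -0.0172, 0.1443]
ee_rot: [3.14, -0.0, -1.644]
force: [0.1, -0.8, -1.8]
width: 0.0472
gripper_force: 25.0
```

Call:
move_arm(
  rows="0 0 0 0 0 0 0.04;0 0 0 0 0 0 0.04",
)

```text
t: 42.45
eef_pos: [0.5573, -0.0194, 0.145]
ee_rot: [3.14, -0.0, -1.646]
force: [-0.5, -0.1, -2.5]
width: 0.0475
gripper_force: 25.0
```

```bash
python3 d.py .5585 -.0187 .079
```

```text
[ 0.5573 -0.0194  0.145 ] [ 3.1403e+00 -3.0000e-04 -1.6463e+00] turn [ 0.07 -0.02 -0.12] [-0.0008 -0.0012  0.066 ]
```

Call:
move_arm(
  rows="0 0 0 0 0 0.01 0.04;0 0 0 0 0 0.02 0.04;0 0 0 0 0 0.02 0.04;0 0 0 0 0 0.01 0.04;0 0 0 0 0 0.003 0.04;0 0 0 0 0 0 0.04;0 0 0 0 0 0 0.04",
)

```text
t: 43.32
eef_pos: [0.5586, -0.0187, 0.0832]
ee_rot: [-3.14, 0.0, -1.646]
force: [0.5, 0.8, -2.1]
width: 0.0475
gripper_force: 25.0
```

Call:
move_arm(
  rows="0 0 0 0 0 0.001 0.04;0 0 0 0 0 0 0.04",
)

```text
t: 43.58
eef_pos: [0.5582, -0.0187, 0.0818]
ee_rot: [-3.141, 0.0, -1.646]
force: [-0.6, -0.1, -2.3]
width: 0.0476
gripper_force: 25.0
```

```bash
python3 d.py .5585 -.0187 .0787
```

```text
[ 0.5582 -0.0187  0.0818] [-3.1412e+00  2.0000e-04 -1.6456e+00] turn [-0.02  0.01 -0.09] [-0.     -0.0003  0.0031]
```

Call:
move_arm(
  rows="0 0 0 0 -0.001 0.002 0.04;0 0 0 0 0 0 0.04",
)

```text
t: 43.82
eef_pos: [0.5591, -0.0188, 0.0794]
ee_rot: [3.141, -0.0, -1.646]
force: [0.2, 0.1, -2.0]
width: 0.0476
gripper_force: 25.0
```

Call:
move_arm(
  rows="0 0 0 0 0 0.001 0.04;0 0 0 0 0 0 0.04",
)

```text
t: 44.08
eef_pos: [0.5592, -0.0188, 0.0787]
ee_rot: [-3.141, -0.0, -1.646]
force: [-0.9, 0.0, -0.0]
width: 0.0477
gripper_force: 25.0
```

Call:
move_arm(
  rows="0 0 0 0 0 0.0005 0.04;0 0 0 0 0 0 0.04",
)

```text
t: 44.32
eef_pos: [0.5592, -0.0188, 0.0787]
ee_rot: [-3.141, -0.0, -1.645]
force: [-2.5, 0.5, 4.8]
width: 0.0473
gripper_force: 25.0
```

Call:
move_arm(
  rows="0 0 0 0 0 -0.0005 0.055;0 0 0 0 0 0 0.08;0 0 0 0 0 0 0.08;0 0 0 0 0 -0.02 0.08;0 0 0 0 0 -0.03 0.08;0 0 0 0 0 -0.03 0.08;0 0 0 0 0 0 0.08",
)

```text
t: 45.2
eef_pos: [0.5607, -0.0185, 0.1611]
ee_rot: [-3.137, 0.001, -1.645]
force: [0.4, -0.1, -0.3]
width: 0.0804
gripper_force: 0.0
```

Call:
move_arm(
  rows="0 0 0 0.044 0.012 0 0.08;0 0 0 0.044 0.012 0 0.08;0 0 0 0.044 0.012 0 0.08;0 0 0 0.044 0.012 0 0.08;0 0 0 0.044 0.012 0 0.08;0 0 0 0.044 0.012 0 0.08;0 0 0 0.044 0.012 0 0.08;0 0 0 0.04 0.012 0 0.08",
)

```text
t: 46.2
eef_pos: [0.4364, -0.3599, 0.1577]
ee_rot: [3.141, 0.0, -1.646]
force: [1.3, -0.6, -0.6]
width: 0.08
gripper_force: 0.0
```

Call:
move_arm(
  rows="0 0 0 0 0 0 0.08;0 0 0 0 0 0 0.08",
)

```text
t: 46.45
eef_pos: [0.4369, -0.3585, 0.1578]
ee_rot: [3.141, 0.001, -1.647]
force: [0.1, 0.5, -0.7]
width: 0.0798
gripper_force: 0.0
```

```bash
python3 d.py .4375 -.3589 .074
```

```text
[ 0.4369 -0.3585  0.1578] [ 3.1406e+00  5.0000e-04 -1.6465e+00] turn [ 0.06  0.03 -0.14] [ 0.0004 -0.0007  0.0838]
```

Call:
move_arm(
  rows="0 0 0 0 0 0.02 0.08;0 0 0 0 0 0.03 0.08;0 0 0 0 0 0.025 0.08;0 0 0 0 0 0.008 0.08;0 0 0 0 0 0 0.08;0 0 0 0 0 0 0.08",
)

```text
t: 47.2
eef_pos: [0.4382, -0.3587, 0.0766]
ee_rot: [-3.14, -0.001, -1.645]
force: [0.1, -0.3, -1.5]
width: 0.08
gripper_force: 0.0
```

Call:
move_arm(
  rows="0 0 0 0 0 0 0.06;0 0 0 0 0 0 0.04;0 0 0 0 0 0 0.04;0 0 0 0 0 0 0.04;0 0 0 0 0 0 0.04",
)

```text
t: 47.82
eef_pos: [0.4374, -0.3587, 0.0757]
ee_rot: [-3.141, -0.0, -1.646]
force: [-0.2, 0.6, 1.4]
width: 0.0469
gripper_force: 25.0
```

Call:
move_arm(
  rows="0 0 0 0 0 -0.01 0.04;0 0 0 0 0 -0.02 0.04;0 0 0 0 0 -0.025 0.04;0 0 0 0 0 -0.015 0.04;0 0 0 0 0 0 0.04",
)

```text
t: 48.45
eef_pos: [0.4379, -0.3588, 0.1467]
ee_rot: [-3.139, -0.001, -1.646]
force: [-0.4, -1.0, -3.4]
width: 0.0476
gripper_force: 25.0
```

Call:
move_arm(
  rows="0 0 0 -0.02 -0.007 0 0.04;0 0 0 -0.038 -0.014 0 0.04;0 0 0 -0.042 -0.015 0 0.04;0 0 0 -0.042 -0.015 0 0.04;0 0 0 -0.042 -0.015 0 0.04;0 0 0 -0.037 -0.014 0 0.04;0 0 0 -0.027 -0.01 0 0.04;0 0 0 -0.014 -0.005 0 0.04",
)

```text
t: 49.45
eef_pos: [0.5516, -0.1032, 0.1444]
ee_rot: [3.14, -0.0, -1.645]
force: [-0.6, 0.2, -3.1]
width: 0.0474
gripper_force: 25.0
```

Call:
move_arm(
  rows="0 0 0 0 0 0 0.04;0 0 0 0 0 0 0.04",
)

```text
t: 49.7
eef_pos: [0.551, -0.1051, 0.1451]
ee_rot: [3.141, -0.0, -1.646]
force: [-1.2, 0.5, -2.1]
width: 0.0472
gripper_force: 25.0
```

```bash
python3 d.py .5517 -.1041 .079
```

```text
[ 0.551  -0.1051  0.1451] [ 3.1405e+00 -2.0000e-04 -1.6461e+00] turn [ 0.06 -0.01 -0.11] [-0.001  -0.0007  0.0661]
```

Call:
move_arm(
  rows="0 0 0 0 0 0.01 0.04;0 0 0 0 0 0.02 0.04;0 0 0 0 0 0.02 0.04;0 0 0 0 0 0.01 0.04;0 0 0 0 0 0.003 0.04;0 0 0 0 0 0 0.04;0 0 0 0 0 0.001 0.04;0 0 0 0 0 0 0.04",
)

```text
t: 50.7
eef_pos: [0.552, -0.1045, 0.082]
ee_rot: [-3.141, 0.0, -1.646]
force: [0.0, 1.4, -2.7]
width: 0.0475
gripper_force: 25.0
```

```bash
python3 d.py .5517 -.1041 .0787
```

```text
[ 0.552  -0.1045  0.082 ] [-3.1408e+00  2.0000e-04 -1.6456e+00] turn [-0.05  0.01 -0.09] [-0.0003  0.0003  0.0033]
```

Call:
move_arm(
  rows="0 0 0 0 0 0.002 0.04;0 0 0 0 0 0 0.04",
)

```text
t: 50.95
eef_pos: [0.5516, -0.1045, 0.0795]
ee_rot: [3.141, 0.0, -1.646]
force: [-0.5, 0.2, -2.7]
width: 0.0474
gripper_force: 25.0
```

Call:
move_arm(
  rows="0 0 0 0 0 0.001 0.04;0 0 0 0 0 0 0.04",
)

```text
t: 51.2
eef_pos: [0.5518, -0.1045, 0.0787]
ee_rot: [-3.141, -0.0, -1.646]
force: [-0.8, 0.1, -0.7]
width: 0.0476
gripper_force: 25.0
```

Call:
move_arm(
  rows="0 0 0 0 0 0.0005 0.04;0 0 0 0 0 0 0.04",
)

```text
t: 51.45
eef_pos: [0.5518, -0.1045, 0.0787]
ee_rot: [-3.141, -0.0, -1.645]
force: [-2.1, 0.4, 4.4]
width: 0.0474
gripper_force: 25.0
```

Now I'll release, lift, and back away toward the mat side for a clear top view.

Call:
move_arm(
  rows="0 0 0 0 0 -0.0005 0.055;0 0 0 0 0 0 0.08;0 0 0 0 0 0 0.08;0 0 0 0 0 -0.02 0.08;0 0 0 0 0 -0.03 0.08;0 0 0 0 0 -0.04 0.08;0 0 0 0 0 -0.03 0.08;0 0 0 0 0 0 0.08",
)

```text
t: 52.45
eef_pos: [0.5533, -0.1045, 0.2013]
ee_rot: [-3.136, 0.001, -1.645]
force: [-0.5, -0.2, -0.9]
width: 0.0803
gripper_force: 0.0
```

Call:
move_arm(
  rows="0 0 0 0.04 0.012 0 0.08;0 0 0 0.05 0.015 0 0.08;0 0 0 0.05 0.015 0 0.08;0 0 0 0.05 0.015 0 0.08;0 0 0 0.05 0.015 0 0.08;0 0 0 0.05 0.015 0 0.08;0 0 0 0.05 0.01 0 0.08;0 0 0 0.04 0.01 0 0.08",
)

```text
t: 53.45
eef_pos: [0.4154, -0.477, 0.1973]
ee_rot: [3.14, 0.001, -1.646]
force: [0.6, -0.7, 0.3]
width: 0.0801
gripper_force: 0.0
```

Call:
move_arm(
  rows="0 0 0 0 0 0 0.08;0 0 0 0 0 0 0.08",
)

```text
t: 53.7
eef_pos: [0.4161, -0.4751, 0.1974]
ee_rot: [3.14, 0.001, -1.646]
force: [0.2, -0.6, -0.7]
width: 0.08
gripper_force: 0.0
```

Run:
```python
from h import *
p,d=arm.grab_frame("top");cv2.imwrite("pics/t9f.png",p);c=p[130:280,110:375];cv2.imwrite("pics/t9.png",cv2.resize(c,None,fx=3,fy=3,interpolation=2))
p,d=arm.grab_frame("scene");cv2.imwrite("pics/s9f.png",p);print(arm.get_state()["t"])
```

```text
53.8
```

View pics/t9.png

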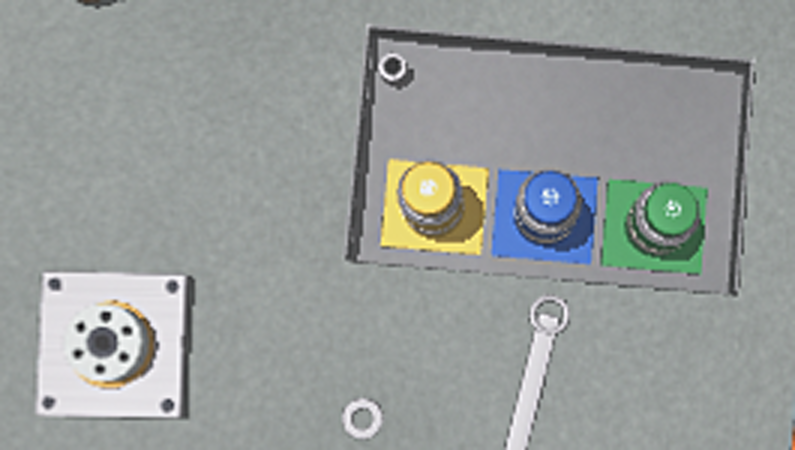

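The top view shows yellow at (429,188), blue at (550,196) and green at (673,208), each standing on its own pad. The pulley is on the seat at (102,342).

Run:
```python
from h import *
f=lambda x,y,z:plane("top",110+(x+.5)/3-.5,130+(y+.5)/3-.5,z)
pads=dict(Y=(.5645,.067),B=(.5585,-.0187),G=(.5517,-.1041))
for n,k in dict(Y=(429,188),B=(550,196),G=(673,208)).items(): print(n,((f(*k,.124)[:2]-pads[n])*1000).round(1))
print("P",((f(102,342,.053)[:2]-[.454,.310])*1000).round(1))
H=np.array([f(*k,.02) for k in[(54,285),(172,287),(168,405),(48,403)]]);print(H.mean(0))
```

```text
Y [-0.5  0. ]
B [1.2 0.2]
G [ 0.9 -1.7]
P [ 0.5 -0.9]
[0.45363862 0.3104377  0.02      ]
```

Everything is within about 2 mm and the robot is clear of the parts, so I'm handing the job in.

```bash
python3 -c "
from station import arm;print(arm.job_done())"
```

```text
the job is handed in; nothing more can be done
None
```

I handed the job in at about 54 s: the pulley lies flat on the brass seat about 1 to 1.5 mm off centre, and all three cans stand upright on their own pads within about 2 mm of centre.

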